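# Shut the gift box and hold the sample tin over it with tongs

### The arm

A 6-joint arm with a two-finger parallel gripper is mounted at the origin on the work surface. World frame = base frame: x ahead of the robot, y to its left, z up, the work surface at z = 0. Lengths are in mm, angles in rad, forces in N, time in s.
With the tool pointing down it reaches from about 275 to 1000 mm from the base axis. Payload 8.4 kg.
Tool frame: the origin (TCP) lies on the centre line of the jaws, within the pads' length; the fingertips stand 14 mm ahead of it and the grasp point (between the pads) lies 5 mm behind it (ctrl.finger_overhang is the distance from the TCP to the fingertips, in mm); z points along the fingers, y is the direction in which the jaws open and shut (so a half turn about z gives the same grasp; the last joint's range is limited). The gripper opens to 85 mm and grips with 20 to 120 N. Pads are 22 mm wide; open, the fingers measure 114 mm over their backs; the gripper's body (76 mm by 85 mm) begins 54 mm behind the grasp point. The pads swing forward as they close: fully open they stand 13 mm farther back than shut.
Start: joints at [1.31, 0.353, 1.633, -0, 1.155, -0.002], TCP at [159.949, 604.189, 245.281] pointing down, gripper open.
Joint ranges: [-2.63, 2.63], [-0.92, 2.1], [0.06, 2.66], [-1.3, 4.44], [0, 2.69], [-3.02, 3.02]. Speed limits (rad/s): [2.22, 2.22, 2.79, 3.14, 3.14, 3.14].

### API

Orientations are given as a rotation vector (axis times angle).
In Python, from rig import ctrl, cams, ticket gives the robot as it stands.
- The arm moves only by the tool step_arm, never from a script. Its argument "plan" is a list that holds one entry, the list of rows, each a list of 7 numbers: the shift along the tool's x, y, z in m, then the turn, a rotation vector about the tool's x, y, z in degrees, then the closure, from -1 (fully open) to 1 (shut). A call has 1 to 12 rows; each row is the pose to reach, as a shift and turn from the pose commanded when the call began, along the tool's axes at that moment; what a row does not reach only later rows make up. A row lasts 1/10 s, in which the tool goes at most 50 mm and 8.59 degrees, less where a joint would pass 70% of its speed; a pose out of reach is approached as far as the arm can. A call with a gripper value outside its range is refused whole. The fingers move at their own pace and stop on an object; "grip_force" is the grip in N (left out, the last holds). Time passes only in rows, so rows that repeat a pose let the fingers close. It gives the time, the measured TCP pose, the force and the opening at its end, in the units of the state.
- ctrl.get_state(): the state, without advancing time (a new reading comes with each control period).
- cams.read_camera(name): name is "scene" or "top" or "wrist"; returns the picture (400x640x3 uint8, red, green, blue); there is no depth.
- cams.camera_params(name): a dict with "vertical_fov" (degrees; the focal length in pixels is half the picture's height over the tangent of half this angle, whatever the lens; pixels are square), "cx", "cy" (the principal point, pixels), "eye" and "orientation" of the camera in the world. Camera axes: x right, y down, z forward; pixel columns grow to the right and rows downward; lengths in mm; the calibration is good to about 2 mm. The wrist camera is an equidistant fisheye: a pixel r from the principal point sees the ray r / f radians off the axis. A picture is of the moment at which its call begins: read the wrist's pose just before it. camera_params takes no time and is no camera call; for the wrist camera it gives the pose at the moment of the call.
- ticket.close_job(): hands the job in, once; it reports no verdict.
The state is a dict: "t": time; "joints": joint angles; "qvel": joint speeds; "joint_torque": joint torques, N m; "ee_pos": TCP position; "tool_rot": TCP orientation; "ft_force": force on the tool from outside, world axes, zero at the start; "wrist_torque": the same for the moment, N m; "finger_gap": finger opening in mm.
Only numpy, scipy, OpenCV 4.12 (cv2) and the standard library are available. Lean on these libraries where they do the work, as an engineer would, in place of code of your own. Each camera call takes 0.05 s, during which the arm holds its last target.

### The job

The gift box is packed: swing its lid fully shut. Then pick up the spring tongs, close them on the slim round metal tin (its polish must not be touched by the fingers) and hold it upright and still, a hand's breadth above the middle of the shut lid, ready to be glued there as the box's sample. The program finishes while the gripper is still squeezing the tongs and the tongs are holding the tin up; leave the other things on the bench where they are.

Things in the scene. Friction and masses are not known exactly. Their poses are not given: they have to be found in the camera images.
- gift_box: fixed open-topped teal gift box, 140 (x) x 180 (y) x 70 mm high, origin at the centre of its underside on the table; its lid is hinged along the rim on its own +x side. It stands to the left (+y) of the robot's middle, turned up to 0.25 rad, already packed (contents stay below the rim).
- lid (a joint): hinge angle of the gift box's lid: 0 shut flat on the rim, growing as it opens upward; starts between 0.6 and 1.1. The lid is a flat panel 140 x 180 x 8 mm with a 13 mm steel tab in the middle of its free edge. The hinge is stiff: the lid stays where it is left, and a push of about 1 N on its outer (upper) face near the free edge moves it.
- lid_hinge (a point): middle of the hinge line, on the lid's inner face (70.5 mm above the table), 70 mm from the box's centre in the box's +x; at lid angle a the panel runs 140 mm from here along (-cos a, 0, sin a) in the box's frame, its 8 mm of thickness lying outward along (sin a, 0, cos a)
- lid_middle (a point): centre of the lid's outer face; with the lid shut it lies over the box's centre, facing up, 78.5 mm above the table
- tongs: steel spring tongs lying flat on the table, loose, 80 g, 200 mm long: two upright straps 26 mm high (z 0 to 26 mm) joined by a round spine at the rear. Origin on the underside, midway between the straps at the place to grip; +x points to the jaws, y across the straps, z up. Spine at x = -85 mm, centre of the jaws at x = +90 mm, tip at x = +106 mm.
- tongs_grip (a point): 13 mm above the tongs' origin: where to squeeze. At rest the straps' outer faces are 49 mm apart here, diverging forward by 0.04 rad each; squeezing takes 3 N to begin, 5 N to close on the tin (faces then 36 mm apart, converging by 0.04). Let go, they spring open. Held with the pads some 44 mm apart, the tongs can be lifted with jaws open.
- tongs_jaws (a point): point midway between the jaws, 13 mm above the tongs' underside, 90 mm ahead of point tongs_grip along the tongs' x. Each jaw is a shallow black V, 28 mm long, 26 mm high, open inward, that centres a round thing; at rest some 40 mm are free between the jaws' edges (30 mm with the pads 44 mm apart; lower them over the tin from above), and the jaws span 70 mm outside.
- tin: slim round polished aluminium tin, standing upright, 26 mm in diameter, 42 mm high, about 45 g, origin at the centre of its underside, z up. The smallest in width of the three metal tins that stand in a row beyond the tongs, in any order.
- flat_tin: bystander: low wide round aluminium tin, 48 mm in diameter, 24 mm high, origin at the centre of its underside
- square_tin: bystander: square aluminium canister 32 x 32 x 55 mm with a small round cap (63 mm overall), origin at the centre of its underside
- paper_tube: bystander: upright cardboard tube, 64 mm in diameter, 130 mm high, origin at the centre of its underside; stands beyond the row, near the middle
- tape_roll: bystander: roll of clear tape lying flat, 90 mm in diameter, 24 mm high, origin at the centre of its underside; lies in front of the gift box
- ring_box: bystander: small dark closed box, 58 x 58 x 42 mm, origin at the centre of its underside; to the right of the tongs
- marker: bystander: dark marker pen lying flat, 125 mm long, 15 mm thick, origin at the centre of its underside, x along it; lies left in front of the gift box
There are look-alikes about, which are no part of the job. Leave any red or yellow look-alike of the tin alone.

How it is judged:
By the outcome, as a careful person would: the job done as asked, in the order asked, and still so for the second after the job is handed in, while the arm keeps its last pose, push and grip.
It also fails if it takes over 48 s, if anything falls off the work surface, if the arm or the gripper's body presses on something with over 40 N, if the wrist force passes 120 N, or if a joint passes its speed limit or range.

## Working session

There is one attempt and no reset: what is moved stays moved. The work goes in short steps, Python scripts to look and compute and a tool call to move; the robot and the scene stay as the last step left them, time stands still between calls to the robot, and variables do not carry over. Pictures are saved under pics/ and viewed, and the job is handed in when it is done.

Besides the shell and the picture viewer there is one more tool, called after ">>>" as name(argument=value, ...) on one line, values as JSON. step_arm: Moves the arm, as the interface text tells. Its arguments: {"type":"object","properties":{"plan":{"type":"array","items":{"type":"array","items":{"type":"array","items":{"type":"number"}}}},"grip_force":{"type":"number"}},"required":["plan"]}

```bash
mkdir -p pics; ls
python3 - <<'E'
from rig import ctrl,cams
import cv2
print(ctrl.get_state(), ctrl.finger_overhang)
for n in ("scene","top","wrist"):
    print(n,cams.camera_params(n))
    cv2.imwrite(f"pics/{n}0.png",cams.read_camera(n)[:,:,::-1])
E
```

```text
pics
{'t': 0.0, 'joints': array([ 1.30961614e+00,  3.53634685e-01,  1.63410126e+00, -1.76862588e-05,
        1.15518550e+00, -2.45037590e-03]), 'qvel': array([ 0.0006703 , -0.00146029, -0.00100289,  0.0020175 , -0.00111385,
       -0.00082043]), 'joint_torque': array([-2.64958098e-04, -6.05287957e+01, -3.42044699e+01, -8.42137752e-05,
        9.83874605e-03,  4.76036575e-06]), 'ee_pos': array([159.83201207, 603.77040498, 244.58413497]), 'tool_rot': array([-4.05247531e-01, -3.11518506e+00,  2.07239136e-03]), 'ft_force': array([0.13030521, 0.65964837, 0.24592986]), 'wrist_torque': array([0.02742961, 0.0247405 , 0.01250812]), 'finger_gap': 85.28432470006017} 14.0
scene {'vertical_fov': 42.93985070710564, 'cx': 322.86029662342133, 'cy': 194.72025169110464, 'eye': array([1375.13548206, -510.15052266,  829.24645223]), 'orientation': array([-1.96570509, -1.16674179,  0.57189855])}
top {'vertical_fov': 49.34595582012814, 'cx': 315.8917143098305, 'cy': 199.60144589391487, 'eye': array([ 474.21403163,  -41.65770052, 1228.32277561]), 'orientation': array([-2.23132047,  2.1731651 , -0.06365894])}
wrist {'vertical_fov': 65.70646984690485, 'cx': 317.385359277986, 'cy': 200.68047729467156, 'eye': array([ 78.03324339, 625.91064429, 372.02117481]), 'orientation': array([2.26880852, 1.74492041, 0.29118644])}
```

View pics/top0.png

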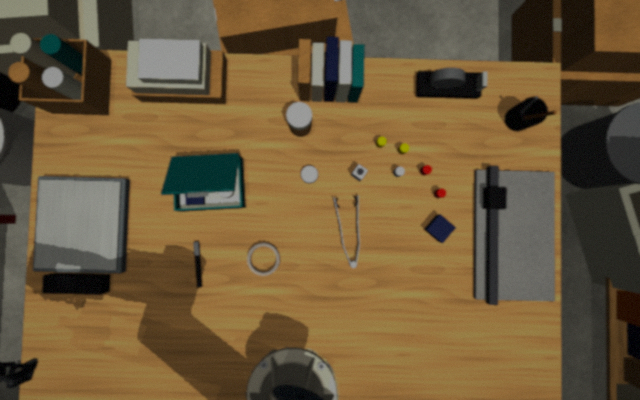

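View pics/scene0.png

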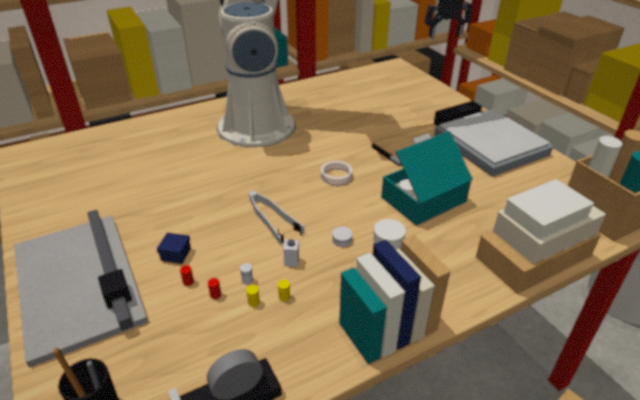

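View pics/wrist0.png

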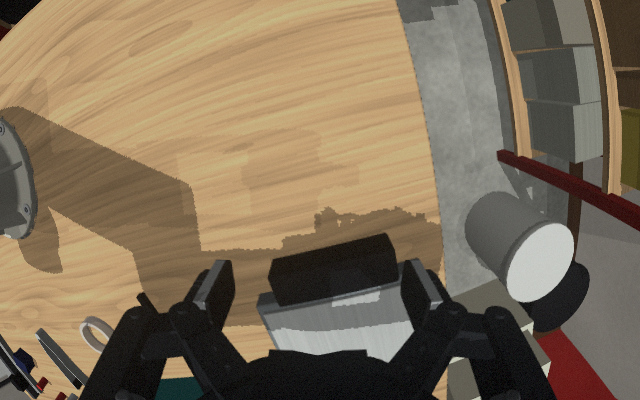

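```bash
cat > h.py <<'E'
import numpy as np,cv2
from rig import ctrl,cams
from scipy.spatial.transform import Rotation as R
def P(n): 
    p=cams.camera_params(n); p['f']=200/np.tan(np.radians(p['vertical_fov'])/2); p['R']=R.from_rotvec(p['orientation']).as_matrix(); return p
def ray(p,u,v,fish=False):
    x=(u-p['cx'])/p['f'];y=(v-p['cy'])/p['f']
    if fish:
        r=np.hypot(x,y); d=np.array([np.sin(r)*x/r,np.sin(r)*y/r,np.cos(r)])
    else: d=np.array([x,y,1.])
    d=p['R']@d; return d/np.linalg.norm(d)
def plane(p,u,v,z,fish=False):
    d=ray(p,u,v,fish); return p['eye']+d*(z-p['eye'][2])/d[2]
def proj(p,X,fish=False):
    c=p['R'].T@(np.asarray(X,float)-p['eye'])
    if fish:
        r=np.arctan2(np.hypot(c[0],c[1]),c[2]);h=np.hypot(c[0],c[1]); return np.array([p['cx']+p['f']*r*c[0]/h,p['cy']+p['f']*r*c[1]/h])
    return np.array([p['cx']+p['f']*c[0]/c[2],p['cy']+p['f']*c[1]/c[2]])
def tri(p1,a,p2,b):
    d1=ray(p1,*a);d2=ray(p2,*b)
    A=np.stack([d1,-d2],1);s=np.linalg.lstsq(A,p2['eye']-p1['eye'],rcond=None)[0]
    q1=p1['eye']+s[0]*d1;q2=p2['eye']+s[1]*d2
    return (q1+q2)/2,np.linalg.norm(q1-q2)
E
python3 - <<'E'
from h import *
t=cv2.imread('pics/top0.png');s=cv2.imread('pics/scene0.png')
c=cv2.resize(t[120:280,290:460],None,fx=4.5,fy=3.7*4.5/4.5,interpolation=cv2.INTER_CUBIC) 
c=cv2.resize(t[125:275,290:460],None,fx=4,fy=4,interpolation=cv2.INTER_CUBIC);cv2.imwrite('pics/c1.png',c)
cv2.imwrite('pics/c2.png',cv2.resize(t[140:220,150:255],None,fx=7,fy=7,interpolation=cv2.INTER_CUBIC))
cv2.imwrite('pics/c3.png',cv2.resize(s[120:230,370:480],None,fx=5,fy=5,interpolation=cv2.INTER_CUBIC))
cv2.imwrite('pics/c4.png',cv2.resize(s[180:310,170:360],None,fx=4,fy=4,interpolation=cv2.INTER_CUBIC))
E
```

```text
(no output)
```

View pics/c1.png

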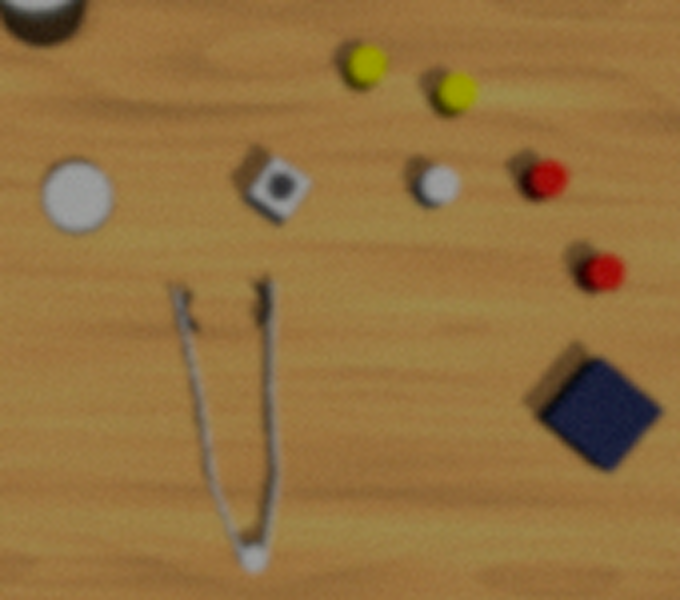

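View pics/c2.png

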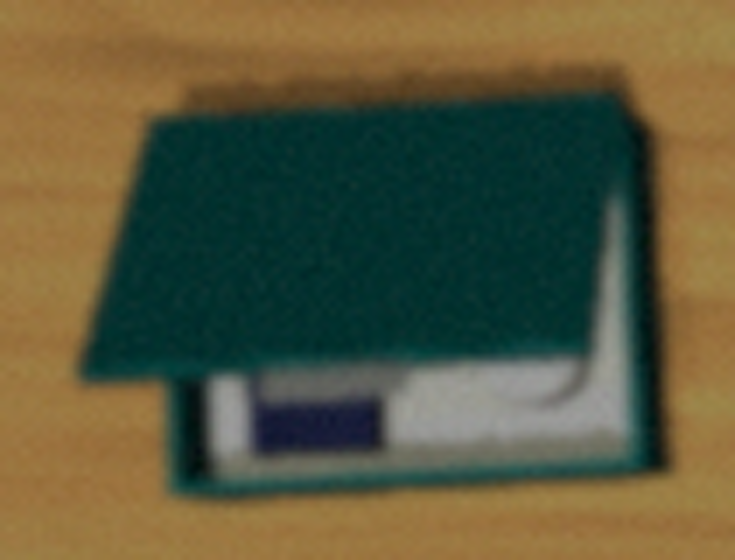

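View pics/c3.png

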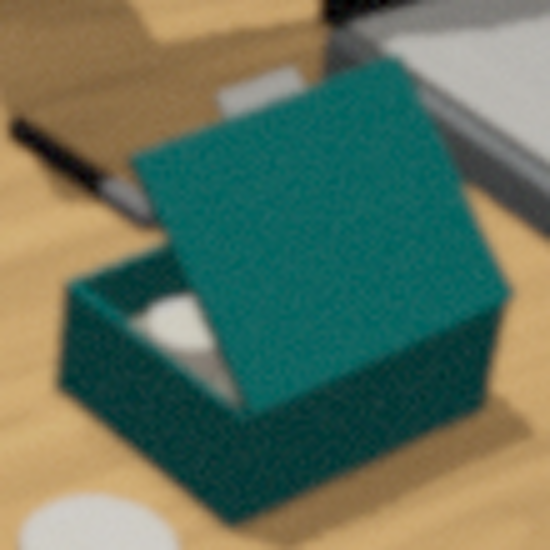

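View pics/c4.png

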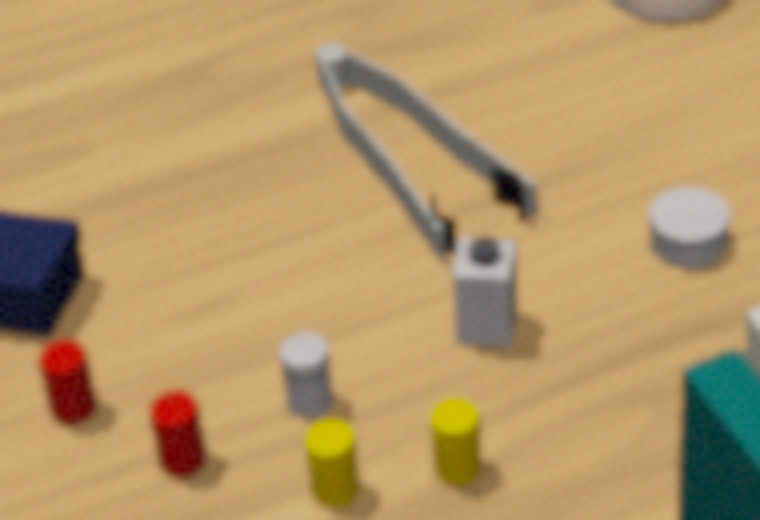

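Candidates for the tin in the top view are the flat tin (309,174), the square canister with its cap (360,171), and the slim plain tin (399,171). The yellow and red look-alikes are not candidates. The tin at (399,171) is the narrowest round metal one. In the scene crop it shows as a plain silver cylinder near (246,273).

Run:
```python
from h import *
np.set_printoptions(precision=1,suppress=True)
T=P('top');S=P('scene')
a=lambda x,y:((x+.5)/4+290-.5,(y+.5)/4+125-.5)
b=lambda x,y:((x+.5)/7+150-.5,(y+.5)/7+140-.5)
c=lambda x,y:((x+.5)/5+370-.5,(y+.5)/5+120-.5)
d=lambda x,y:((x+.5)/4+170-.5,(y+.5)/4+180-.5)
print('tin',plane(T,*a(437,186),42), plane(S,*d(305,343),42),tri(T,a(437,186),S,d(305,343)))
print('edges',plane(T,*a(417,186),42),plane(T,*a(459,186),42))
print('spine',plane(T,*a(254,553),26),tri(T,a(254,553),S,d(331,52)))
for q in [(177,285),(269,280),(210,475),(277,475)]: print('strap',plane(T,*a(*q),26))
for q,r in [((83,378),(398,58)),((585,355),(135,158)),((622,95),(248,412)),((155,118),(508,292))]:
    print('lid',tri(T,b(*q),S,c(*r)))
print('rim',plane(T,*b(178,492),70),plane(T,*b(640,470),70),tri(T,b(640,470),S,c(75,288)))
# others
for n,q,z in [('flat',(78,197),24),('sq',(282,186),63)]: print(n,plane(T,*a(*q),z))
for n,u,z in [('tube',(299,115),130),('tape',(263,258),24),('marker1',(197,243),15),('marker2',(199,285),15),('ring',(440,229),42)]: print(n,plane(T,*u,z))
```

```text
tin [ 614.9 -278.7   42. ] [ 613.5 -277.9   42. ] (array([ 614.8, -278.3,   43.3]), np.float64(0.1390799546150956))
edges [ 614.5 -264.9   42. ] [ 615.3 -293.8   42. ]
spine [ 360.1 -160.2   26. ] (array([ 360.5, -159.7,   27.8]), np.float64(0.6307983543551545))
strap [ 543.1 -102.8   26. ]
strap [ 548.3 -166.5   26. ]
strap [ 412.8 -128.7   26. ]
strap [ 413.9 -174.9   26. ]
lid (array([530.5, 326.5, 164.4]), np.float64(3.3985591994575994))
lid (array([543.2, 152.4, 163.3]), np.float64(3.1926135953271144))
lid (array([647.2, 156.2,  76.7]), np.float64(0.2777370643846187))
lid (array([633.1, 331.5,  79.1]), np.float64(0.02809237919522996))
rim [492.2 319.8  70. ] [505.2 145.5  70. ] (array([507. , 149.2,  64. ]), np.float64(6.406387238007372))
flat [602.5 -32.7  24. ]
sq [ 609.6 -170.    63. ]
tube [741.1  -3.7 130. ]
tape [367.1  87.7  24. ]
marker1 [403.  272.5  15. ]
marker2 [287.8 262.5  15. ]
ring [ 459.5 -393.8   42. ]
```

```bash
cat >> h.py <<'E'
def shift(tgt,st=None):
    st=st or ctrl.get_state(); M=R.from_rotvec(st['tool_rot']).as_matrix()
    return M.T@(np.array(tgt,float)-st['ee_pos'])/1000
def yaw(st=None):
    st=st or ctrl.get_state(); M=R.from_rotvec(st['tool_rot']).as_matrix()
    return np.degrees(np.arctan2(M[1,1],M[0,1])), M[2]
E
python3 - <<'E'
from h import *
np.set_printoptions(precision=4,suppress=True)
print(shift((540,236,215)),yaw())
E
```

```text
[-0.4616 -0.2583  0.03  ] (np.float64(75.17206564961494), array([-0.    , -0.0011, -1.    ]))
```

>>> step_arm(plan=[[[-0.4616, -0.2583, 0.03, 0, 0, -22.6, 1], [-0.4616, -0.2583, 0.03, 0, 0, -22.6, 1], [-0.4616, -0.2583, 0.03, 0, 0, -22.6, 1], [-0.4616, -0.2583, 0.03, 0, 0, -22.6, 1], [-0.4616, -0.2583, 0.03, 0, 0, -22.6, 1], [-0.4616, -0.2583, 0.03, 0, 0, -22.6, 1], [-0.4616, -0.2583, 0.03, 0, 0, -22.6, 1], [-0.4616, -0.2583, 0.03, 0, 0, -22.6, 1], [-0.4616, -0.2583, 0.03, 0, 0, -22.6, 1], [-0.4616, -0.2583, 0.03, 0, 0, -22.6, 1], [-0.4616, -0.2583, 0.03, 0, 0, -22.6, 1], [-0.4616, -0.2583, 0.03, 0, 0, -22.6, 1]]], grip_force=20)

```text
t: 1.35
ee_pos: [542.5, 233.4, 214.8]
tool_rot: [-0.207, 3.134, -0.001]
ft_force: [-0.7, 0.9, 0.0]
finger_gap: -0.1
```

>>> step_arm(plan=[[[0, 0, 0.015, 0, 0, 0, 1], [0, 0, 0.03, 0, 0, 0, 1], [0, 0, 0.042, 0, 0, 0, 1], [0, 0, 0.052, 0, 0, 0, 1], [0, 0, 0.062, 0, 0, 0, 1], [0, 0, 0.072, 0, 0, 0, 1], [0, 0, 0.082, 0, 0, 0, 1], [0, 0, 0.092, 0, 0, 0, 1], [0, 0, 0.102, 0, 0, 0, 1], [0, 0, 0.11, 0, 0, 0, 1], [0, 0, 0.116, 0, 0, 0, 1], [0, 0, 0.116, 0, 0, 0, 1]]])

```text
t: 2.55
ee_pos: [539.7, 236.1, 98.3]
tool_rot: [0.213, -3.133, 0.001]
ft_force: [0.3, 0.2, 0.2]
finger_gap: -0.1
```

Run:
```python
from h import *
s=ctrl.get_state();print(s['ee_pos'],s['ft_force'],yaw(s))
im=cams.read_camera('scene')[:,:,::-1];cv2.imwrite('pics/s1.png',cv2.resize(im[100:240,350:500],None,fx=4,fy=4,interpolation=cv2.INTER_CUBIC))
```

```text
[539.65239343 236.11277832  98.33655569] [0.28380765 0.21709504 0.22433228] (np.float64(97.76688677058388), array([ 1.27962940e-03, -3.87539827e-04, -9.99999106e-01]))
```

View pics/s1.png

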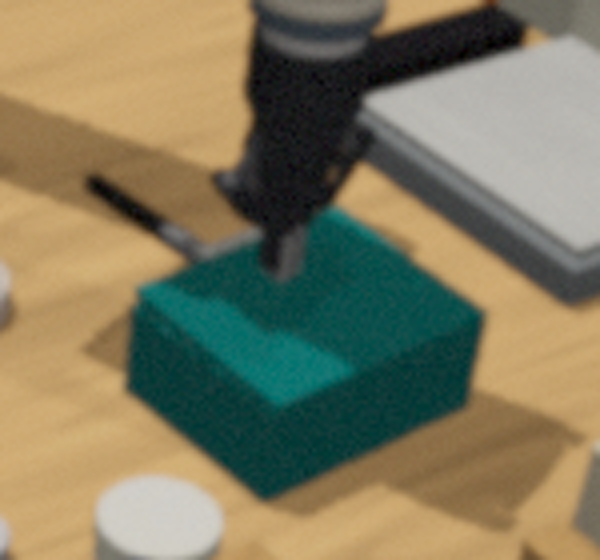

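The lid is nearly shut, with the fingertip at z of about 84. I'll press down the rest of the way.

>>> step_arm(plan=[[[0, 0, 0.003, 0, 0, 0, 1], [0, 0, 0.006, 0, 0, 0, 1], [0, 0, 0.007, 0, 0, 0, 1], [0, 0, 0.007, 0, 0, 0, 1]]])

```text
t: 3.0
ee_pos: [540.2, 236.4, 92.6]
tool_rot: [-0.213, 3.134, 0.0]
ft_force: [-1.7, -0.5, 2.9]
finger_gap: -0.1
```

>>> step_arm(plan=[[[0, 0, 0.001, 0, 0, 0, 1], [0, 0, 0.001, 0, 0, 0, 1], [0, 0, 0.001, 0, 0, 0, 1]]])

```text
t: 3.3
ee_pos: [540.2, 236.4, 92.4]
tool_rot: [-0.213, 3.134, 0.0]
ft_force: [-4.4, -0.4, 12.6]
finger_gap: 0.2
```

Force rose to 12.6 N with no further travel at tip z of 78.4, so the lid is shut. Next I rise and go above the tongs.

Run:
```python
from h import *
np.set_printoptions(precision=4,suppress=True)
print(shift((444.5,-148.4,150)),yaw())
```

```text
[ 0.1468 -0.3683 -0.0577] (np.float64(97.77396943571064), array([-0.0004,  0.0001, -1.    ]))
```

>>> step_arm(plan=[[[0, 0, -0.05, 0, 0, 0, 1], [0.0, -0.0, -0.09, 0, 0, 0, 0.5], [0.1468, -0.3683, -0.0577, 0, 0, 0, -1], [0.1468, -0.3683, -0.0577, 0, 0, 0, -1], [0.1468, -0.3683, -0.0577, 0, 0, 0, -1], [0.1468, -0.3683, -0.0577, 0, 0, 0, -1], [0.1468, -0.3683, -0.0577, 0, 0, 0, -1], [0.1468, -0.3683, -0.0577, 0, 0, 0, -1], [0.1468, -0.3683, -0.0577, 0, 0, 0, -1], [0.1468, -0.3683, -0.0577, 0, 0, 0, -1], [0.1468, -0.3683, -0.0577, 0, 0, 0, -1], [0.1468, -0.3683, -0.0577, 0, 0, 0, -1]]])

```text
t: 4.5
ee_pos: [444.1, -149.4, 149.0]
tool_rot: [-0.208, 3.135, 0.0]
ft_force: [-0.2, 0.0, -0.2]
finger_gap: 84.9
```

Run:
```python
from h import *
s=ctrl.get_state();print(s['ee_pos'],s['ft_force'],yaw(s))
np.savez('w2.npz',**P('wrist'))
im=cams.read_camera('wrist')[:,:,::-1];cv2.imwrite('pics/w2.png',im)
im=cams.read_camera('top')[:,:,::-1];cv2.imwrite('pics/t2.png',im)
```

```text
[ 444.10758892 -149.39345493  148.97835792] [-0.21530734  0.00496493 -0.16897471] (np.float64(97.5897591110955), array([-1.20284838e-04,  1.52519166e-04, -9.99999981e-01]))
```

View pics/w2.png

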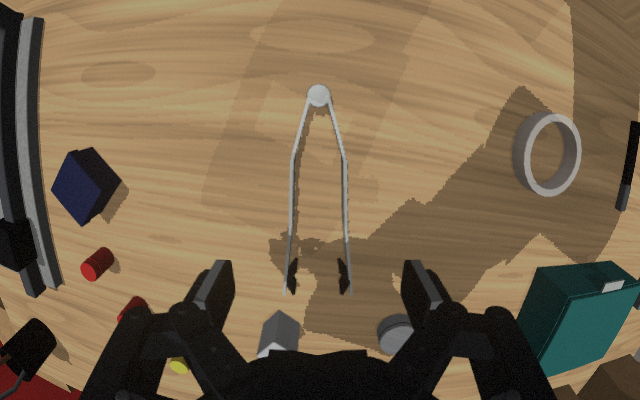

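View pics/t2.png

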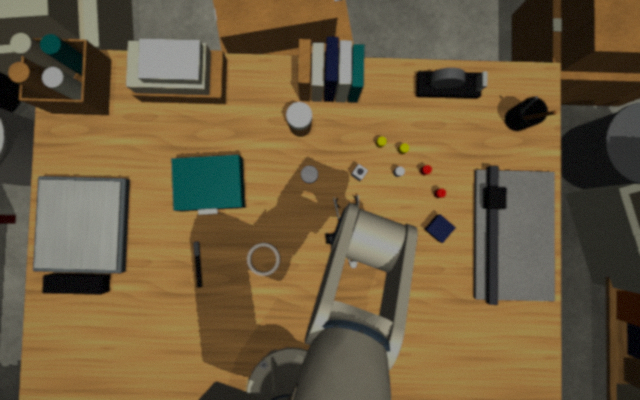

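The top view shows the lid shut square over the box, with its tab at (208,211). The wrist view shows the tongs with the spine at (318,96), bends at (293,160) and (345,160), and tips at (287,291) and (349,291).

Run:
```python
from h import *
np.set_printoptions(precision=4,suppress=True)
W=dict(np.load('w2.npz'))
f=lambda u,v,z=26:plane(W,u,v,z,True)
sp=f(318.5,95.5);t1=f(287,291);t2=f(349.5,291);b1=f(292,160);b2=f(346,160)
print(sp,t1,t2,b1,b2)
m=(t1+t2)/2; d=(m-sp)[:2];print(np.linalg.norm(d),np.arctan2(d[1],d[0])); u=d/np.linalg.norm(d)
g=sp[:2]+85*u;print('grip',g, 'bends along',(b1-sp)[:2]@u,(b2-sp)[:2]@u, (b1+b2)/2)
print(shift((*g,16)),np.degrees(yaw()[0]-90-0)*0+yaw()[0]-90-np.degrees(np.arctan2(d[1],d[0])))
T=P('top')
for q in [(174,156.5),(240,154.5),(244,207.5),(176.5,211.5)]: print('lidcorner',plane(T,*q,78.5))
```

```text
[ 358.3961 -159.5998   26.    ] [ 543.3543 -166.2823   26.    ] [ 535.3058 -105.1666   26.    ] [ 413.5577 -174.3165   26.    ] [ 407.7012 -130.1681   26.    ]
182.50240948376893 0.13119799497384851
grip [ 442.6656 -148.4799] bends along 52.76221488646242 52.73171132554172 [ 410.6295 -152.2423   26.    ]
[ 0.0021 -0.0004  0.1331] 0.2677363522290994
lidcorner [633.1302 325.6251  78.5   ]
lidcorner [643.3023 151.4944  78.5   ]
lidcorner [503.0638 136.1372  78.5   ]
lidcorner [487.8487 313.0314  78.5   ]
```

>>> step_arm(plan=[[[0.001, 0, 0.04, 0, 0, 0, -1], [0.001, 0, 0.08, 0, 0, 0, -1], [0.001, 0, 0.11, 0, 0, 0, -0.6], [0.001, 0, 0.122, 0, 0, 0, -0.5], [0.001, 0, 0.13, 0, 0, 0, -0.4], [0.001, 0, 0.131, 0, 0, 0, -0.3], [0.001, 0, 0.131, 0, 0, 0, -0.3], [0.001, 0, 0.131, 0, 0, 0, -0.3]]])

```text
t: 5.4
ee_pos: [444.4, -148.7, 19.1]
tool_rot: [-0.213, 3.132, -0.001]
ft_force: [0.2, -0.0, -0.2]
finger_gap: 55.6
```

>>> step_arm(plan=[[[0, 0, 0.002, 0, 0, 0, -0.3], [0, 0, 0.003, 0, 0, 0, -0.2], [0, 0, 0.003, 0, 0, 0, -0.1], [0, 0, 0.003, 0, 0, 0, -0.04], [0, 0, 0.003, 0, 0, 0, -0.03], [0, 0, 0.003, 0, 0, 0, -0.03], [0, 0, 0.003, 0, 0, 0, -0.03]]], grip_force=20)

```text
t: 6.1
ee_pos: [444.1, -148.8, 15.5]
tool_rot: [-0.213, 3.133, -0.001]
ft_force: [-0.6, -0.1, 5.6]
finger_gap: 43.8
```

>>> step_arm(plan=[[[0, 0, -0.005, 0, 0, 0, -0.03], [0, 0, -0.015, 0, 0, 0, -0.03], [0, 0, -0.03, 0, 0, 0, -0.03], [0, 0, -0.05, 0, 0, 0, -0.03], [0, 0, -0.07, 0, 0, 0, -0.03], [0, 0, -0.09, 0, 0, 0, -0.03], [0, 0, -0.1, 0, 0, 0, -0.03], [0, 0, -0.1, 0, 0, 0, -0.03], [0, 0, -0.1, 0, 0, 0, -0.03]]])

```text
t: 7.0
ee_pos: [443.2, -148.5, 114.8]
tool_rot: [0.213, -3.134, -0.0]
ft_force: [0.1, 0.7, -1.1]
finger_gap: 44.1
```

Run:
```python
from h import *
s=ctrl.get_state();print(s['ee_pos'],s['ft_force'],s['finger_gap'],yaw(s))
np.savez('w3.npz',**P('wrist'))
im=cams.read_camera('wrist')[:,:,::-1];cv2.imwrite('pics/w3.png',im)
im=cams.read_camera('scene')[:,:,::-1];cv2.imwrite('pics/s3.png',cv2.resize(im[150:310,150:400],None,fx=3.2,fy=3.2,interpolation=cv2.INTER_CUBIC))
```

```text
[ 443.16327395 -148.45339009  114.7698663 ] [ 0.068312    0.6527945  -1.09649949] 44.063708848297495 (np.float64(97.77159506120577), array([ 1.10827399e-04,  4.89691771e-05, -9.99999993e-01]))
```

View pics/w3.png

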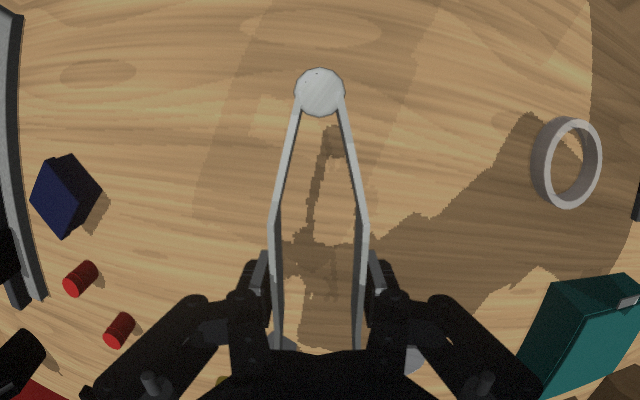

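View pics/s3.png

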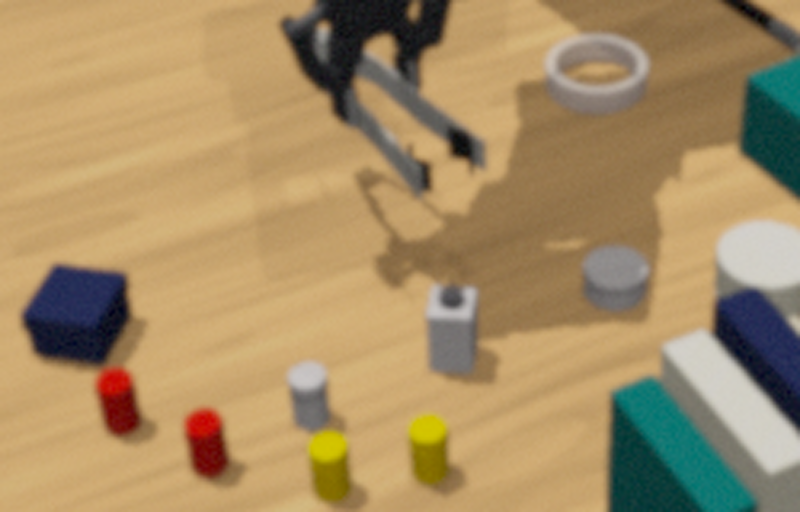

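The wrist view shows the tongs level between the pads. The scene crop shows them lifted with the jaws free and the tin untouched at (310,395). I'll check the pitch and the jaw position.

Run:
```python
from h import *
np.set_printoptions(precision=1,suppress=True)
W=dict(np.load('w3.npz'))
print('spine',plane(W,320,91,125,True))
g=np.array([443.2,-148.5]);u=np.array([np.cos(.1325),np.sin(.1325)])
print('exp spine',g-85*u)
T=P('top');S=P('scene')
im=cams.read_camera('top')[:,:,::-1]
x0,y0=300,150
cv2.imwrite('pics/t3.png',cv2.resize(im[y0:y0+80,x0:x0+120],None,fx=6,fy=6,interpolation=cv2.INTER_CUBIC))
n=np.array([-u[1],u[0]])
for l in (-1,1):
  for z in (99,125):
    X=np.r_[g+106*u+l*29*n,z];
    print(l,z,'top',(proj(T,X)-[x0,y0]+.5)*6-.5,'scene',(proj(S,X)-[150,150]+.5)*3.2-.5)
```

```text
spine [ 356.7 -158.9  125. ]
exp spine [ 358.9 -159.7]
-1 99 top [354.2 251.4] scene [420.  202.6]
-1 125 top [360.9 247.3] scene [418.2 173.7]
1 99 top [221.3 265.5] scene [487.7 172.6]
1 125 top [224.9 261.7] scene [487. 144.]
```

View pics/t3.png

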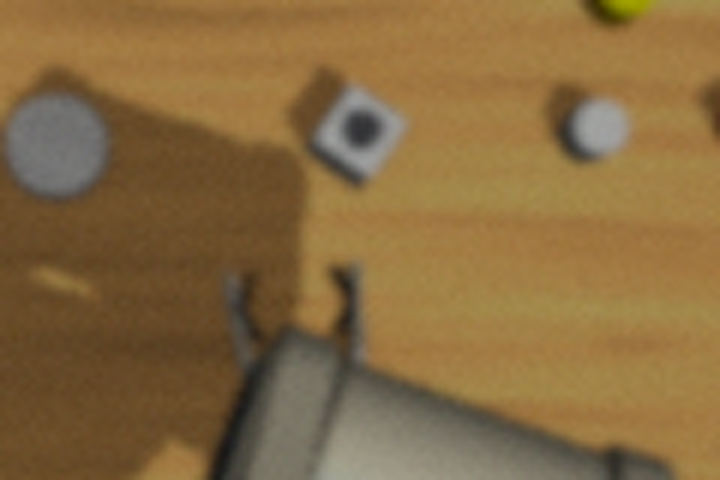

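Run:
```python
from h import *
np.set_printoptions(precision=4,suppress=True)
print(shift((528.8,-290,112)),yaw())
```

```text
[-0.0661 -0.152   0.0019] (np.float64(97.77198446041875), array([ 0.0016,  0.0008, -1.    ]))
```

>>> step_arm(plan=[[[-0.015, -0.034, 0.001, 0, 0, 0, -0.03], [-0.03, -0.068, 0.001, 0, 0, 0, -0.03], [-0.045, -0.103, 0.001, 0, 0, 0, -0.04], [-0.058, -0.135, 0.001, 0, 0, 0, -0.05], [-0.066, -0.152, 0.001, 0, 0, 0, -0.06], [-0.066, -0.152, 0.001, 0, 0, 0, -0.07], [-0.066, -0.152, 0.001, 0, 0, 0, -0.07], [-0.066, -0.152, 0.001, 0, 0, 0, -0.07]]])

```text
t: 7.95
ee_pos: [528.3, -289.1, 113.2]
tool_rot: [0.213, -3.133, -0.002]
ft_force: [-0.6, -0.5, -1.1]
finger_gap: 45.6
```

Run:
```python
from h import *
np.set_printoptions(precision=1,suppress=True)
s=ctrl.get_state();print(s['ee_pos'],s['ft_force'],s['finger_gap'],yaw(s))
g=s['ee_pos'][:2];T=P('top');S=P('scene')
y=np.radians(yaw(s)[0]-90);u=np.array([np.cos(y),np.sin(y)]);n=np.array([-u[1],u[0]])
im=cams.read_camera('top')[:,:,::-1]
cv2.imwrite('pics/t4.png',cv2.resize(im[140:210,360:450],None,fx=8,fy=8,interpolation=cv2.INTER_CUBIC))
im=cams.read_camera('scene')[:,:,::-1]
cv2.imwrite('pics/s4.png',cv2.resize(im[200:320,180:320],None,fx=5,fy=5,interpolation=cv2.INTER_CUBIC))
for l in (-1,0,1):
    X=np.r_[g+103*u+l*31*n,96.5+26];print(l,(proj(T,X)-[360,140]+.5)*8-.5,(proj(S,X)-[180,200]+.5)*5-.5)
X=np.r_[615,-278.5,42];print('tin',(proj(T,X)-[360,140]+.5)*8-.5,(proj(S,X)-[180,200]+.5)*5-.5)
```

```text
[ 528.3 -289.1  113.2] [-0.6 -0.5 -1.1] 45.613804919008714 (np.float64(97.78785097451188), array([ 0.,  0., -1.]))
-1 [450.9 165.5] [268.5 243.3]
0 [355.  175.9] [335.9 212.3]
1 [258.9 186.3] [401.4 182.1]
tin [314.1 252.3] [331.3 331.5]
```

View pics/t4.png

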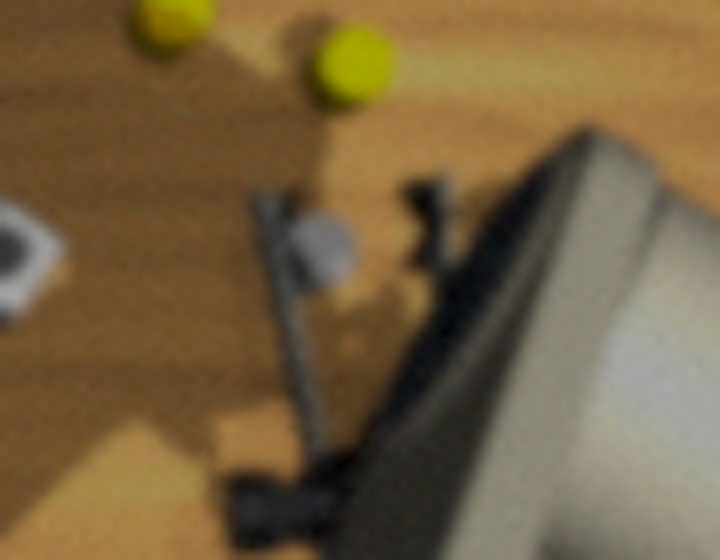

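View pics/s4.png

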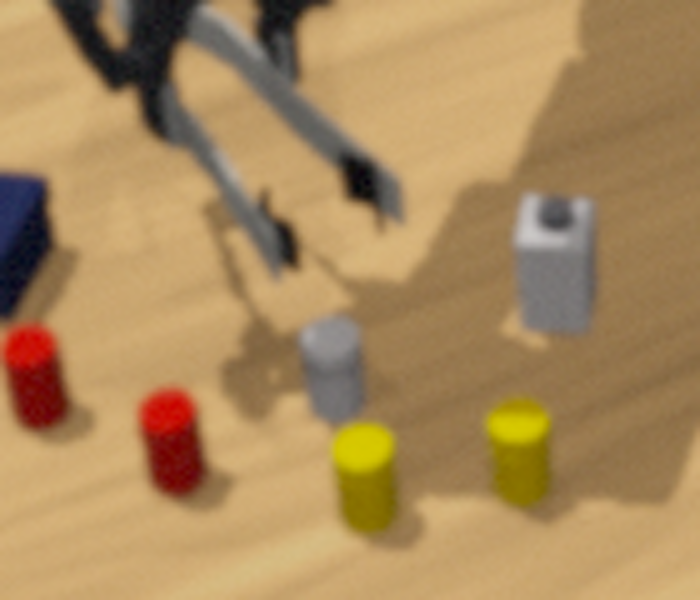

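Run:
```python
from h import *
np.set_printoptions(precision=1,suppress=True)
T=P('top')
for z in (109,122): 
  X=np.r_[615,-278.5,z];print(z,(proj(T,X)-[360,140]+.5)*8-.5)
for q in [(352,188),(358,233)]: print(plane(T,(q[0]+.5)/8+359.5,(q[1]+.5)/8+139.5,122.5))
# tin remeasured by visible ellipse (centre 322,252; r~36)
print(plane(T,(322+.5)/8+359.5,(252+.5)/8+139.5,42))
```

```text
109 [355.7 228.9]
122 [364.4 224.1]
[ 626.4 -274.2  122.5]
[ 612.  -276.4  122.5]
[ 615.2 -281.2   42. ]
```

Jaw centre measures about (612,-276.4) and the tin (615,-278.5), so I correct by (+2.5,-2) and lower to just above the tin.

>>> step_arm(plan=[[[-0.0022, -0.0023, 0.01, 0, 0, 0, -0.07], [-0.0022, -0.0023, 0.022, 0, 0, 0, -0.07], [-0.0022, -0.0023, 0.034, 0, 0, 0, -0.07], [-0.0022, -0.0023, 0.044, 0, 0, 0, -0.07], [-0.0022, -0.0023, 0.046, 0, 0, 0, -0.07], [-0.0022, -0.0023, 0.046, 0, 0, 0, -0.07]]])

```text
t: 8.65
ee_pos: [531.5, -292.0, 67.2]
tool_rot: [0.213, -3.133, -0.001]
ft_force: [-0.4, 0.6, -0.6]
finger_gap: 45.5
```

Run:
```python
from h import *
np.set_printoptions(precision=1,suppress=True)
s=ctrl.get_state();print(s['ee_pos'],s['ft_force'],s['finger_gap'],yaw(s))
im=cams.read_camera('top')[:,:,::-1]
a=cv2.resize(im[145:205,370:430],None,fx=8,fy=8,interpolation=cv2.INTER_CUBIC)
im=cams.read_camera('scene')[:,:,::-1]
b=cv2.resize(im[220:300,200:280],None,fx=6,fy=6,interpolation=cv2.INTER_CUBIC)[:480]
b=cv2.resize(b,(310,310)) if 0 else b[:, :310]
cv2.imwrite('pics/ts5.png',np.hstack([a,np.zeros((480,4,3),np.uint8),b]))
```

```text
[ 531.5 -292.    67.2] [-0.4  0.6 -0.6] 45.540693560487036 (np.float64(97.77178992315366), array([ 0.,  0., -1.]))
```

View pics/ts5.png

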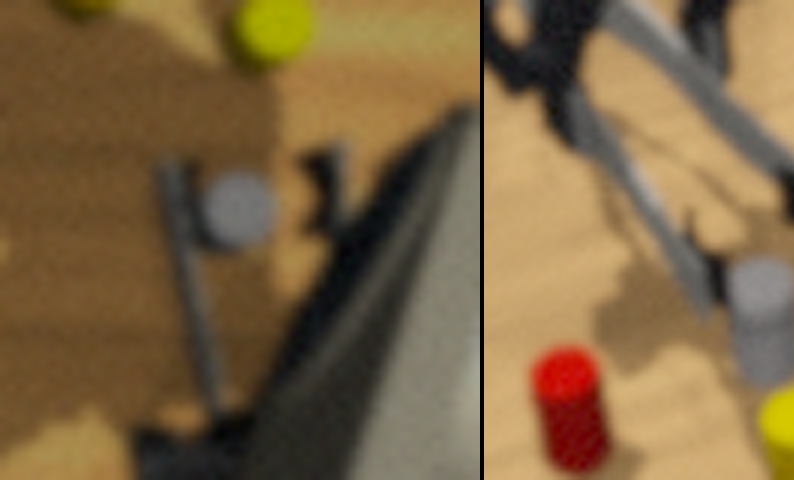

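>>> step_arm(plan=[[[-0.001, -0.001, 0.006, 0, 0, 0, -0.07], [-0.001, -0.001, 0.012, 0, 0, 0, -0.07], [-0.001, -0.001, 0.018, 0, 0, 0, -0.07], [-0.001, -0.001, 0.022, 0, 0, 0, -0.07], [-0.001, -0.001, 0.022, 0, 0, 0, -0.07]]])

```text
t: 9.25
ee_pos: [532.5, -292.8, 45.1]
tool_rot: [0.213, -3.133, -0.001]
ft_force: [-0.2, 0.3, 0.1]
finger_gap: 45.9
```

Run:
```python
from h import *
np.set_printoptions(precision=1,suppress=True)
s=ctrl.get_state();print(s['ee_pos'],s['ft_force'],s['finger_gap'],yaw(s))
im=cams.read_camera('top')[:,:,::-1]
a=cv2.resize(im[155:205,370:420],None,fx=9,fy=9,interpolation=cv2.INTER_CUBIC)
im=cams.read_camera('scene')[:,:,::-1]
b=cv2.resize(im[230:287,225:265],None,fx=7.9,fy=7.9,interpolation=cv2.INTER_CUBIC)[:450]
cv2.imwrite('pics/ts6.png',np.hstack([a,np.zeros((450,4,3),np.uint8),b]))
```

```text
[ 532.5 -292.8   45.1] [-0.2  0.3  0.1] 45.90805712615589 (np.float64(97.7721321209435), array([ 0.,  0., -1.]))
```

View pics/ts6.png

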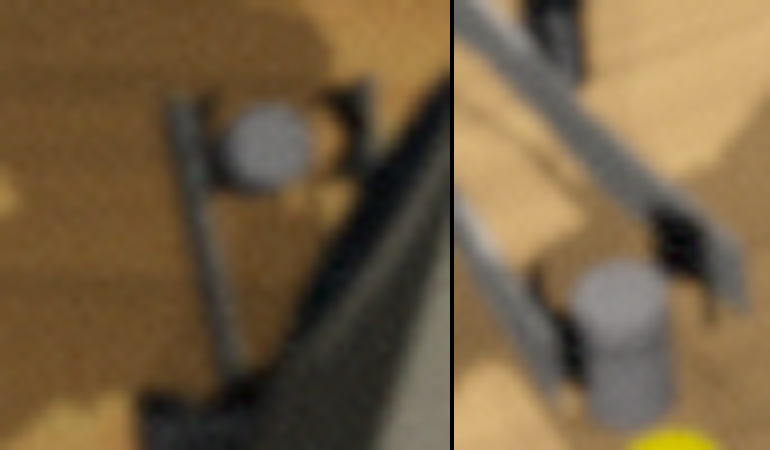

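The tin sits centred between the open jaws in both crops, and the force reads zero. I continue down.

>>> step_arm(plan=[[[0, 0, 0.006, 0, 0, 0, -0.07], [0, 0, 0.012, 0, 0, 0, -0.07], [0, 0, 0.018, 0, 0, 0, -0.07], [0, 0, 0.02, 0, 0, 0, -0.07], [0, 0, 0.02, 0, 0, 0, -0.07]]])

```text
t: 9.85
ee_pos: [532.7, -292.9, 25.4]
tool_rot: [0.213, -3.134, -0.001]
ft_force: [-0.2, -0.3, -0.4]
finger_gap: 45.7
```

>>> step_arm(plan=[[[0, 0, 0, 0, 0, 0, 0.0], [0, 0, 0, 0, 0, 0, 0.08], [0, 0, 0, 0, 0, 0, 0.15], [0, 0, 0, 0, 0, 0, 0.22], [0, 0, 0, 0, 0, 0, 0.3], [0, 0, 0, 0, 0, 0, 0.3], [0, 0, 0, 0, 0, 0, 0.3], [0, 0, 0, 0, 0, 0, 0.3]]], grip_force=20)

```text
t: 10.65
ee_pos: [533.0, -293.1, 26.0]
tool_rot: [-0.213, 3.134, -0.0]
ft_force: [-0.1, -0.9, -0.3]
finger_gap: 35.7
```

Run:
```python
from h import *
np.set_printoptions(precision=1,suppress=True)
s=ctrl.get_state();print(s['ee_pos'],s['ft_force'],s['wrist_torque'],s['finger_gap'],yaw(s))
im=cams.read_camera('top')[:,:,::-1]
a=cv2.resize(im[155:205,370:420],None,fx=9,fy=9,interpolation=cv2.INTER_CUBIC)
im=cams.read_camera('scene')[:,:,::-1]
b=cv2.resize(im[230:287,225:265],None,fx=7.9,fy=7.9,interpolation=cv2.INTER_CUBIC)[:450]
cv2.imwrite('pics/ts7.png',np.hstack([a,np.zeros((450,4,3),np.uint8),b]))
```

```text
[ 533.  -293.1   26. ] [-0.1 -0.9 -0.3] [-0.1 -0.  -0. ] 35.68863849089542 (np.float64(97.76693249333645), array([-0., -0., -1.]))
```

View pics/ts7.png

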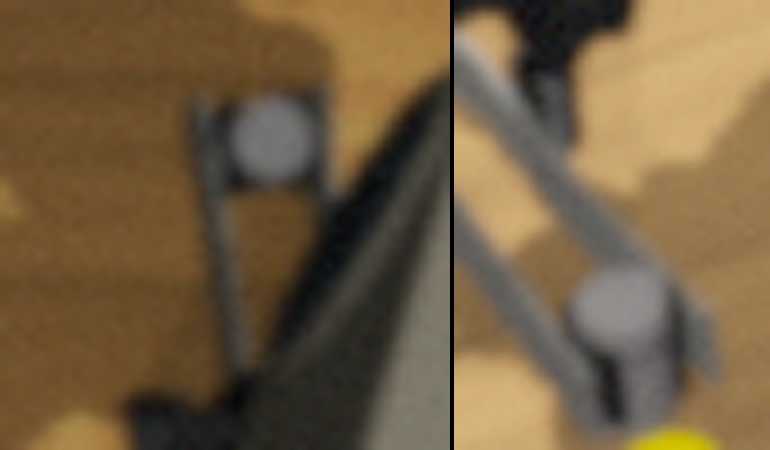

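The jaws are closed on the tin, with the gap stopped at 35.7 mm. I lift slowly and check.

>>> step_arm(plan=[[[0, 0, -0.003, 0, 0, 0, 0.3], [0, 0, -0.01, 0, 0, 0, 0.3], [0, 0, -0.025, 0, 0, 0, 0.3], [0, 0, -0.045, 0, 0, 0, 0.3], [0, 0, -0.07, 0, 0, 0, 0.3], [0, 0, -0.1, 0, 0, 0, 0.3], [0, 0, -0.125, 0, 0, 0, 0.3], [0, 0, -0.145, 0, 0, 0, 0.3], [0, 0, -0.157, 0, 0, 0, 0.3], [0, 0, -0.16, 0, 0, 0, 0.3], [0, 0, -0.16, 0, 0, 0, 0.3]]])

```text
t: 11.85
ee_pos: [533.0, -293.0, 186.3]
tool_rot: [-0.213, 3.134, -0.0]
ft_force: [0.4, 0.2, -1.6]
finger_gap: 36.0
```

Run:
```python
from h import *
np.set_printoptions(precision=1,suppress=True)
s=ctrl.get_state();print(s['ee_pos'],s['ft_force'],s['wrist_torque'],s['finger_gap'],yaw(s))
im=cams.read_camera('scene')[:,:,::-1]
cv2.imwrite('pics/s8.png',cv2.resize(im[140:290,170:350],None,fx=4,fy=4,interpolation=cv2.INTER_CUBIC))
im=cams.read_camera('top')[:,:,::-1];cv2.imwrite('pics/t8.png',im)
T=P('top')
# box lid corners by mask
hsv=cv2.cvtColor(im,cv2.COLOR_BGR2HSV)
m=cv2.inRange(hsv,(78,90,25),(98,255,255));m[:,:150]=0;m[:,270:]=0;m[:130]=0;m[240:]=0
cs,_=cv2.findContours(m,0,2);c=max(cs,key=cv2.contourArea)
print(cv2.contourArea(c));r=cv2.minAreaRect(c);print(r);
for q in cv2.boxPoints(r): print(q,plane(T,*q,78.5))
M=cv2.moments(c);print(plane(T,M['m10']/M['m00'],M['m01']/M['m00'],78.5))
cv2.imwrite('pics/lid8.png',cv2.resize(im[140:225,160:260],None,fx=7,fy=7,interpolation=cv2.INTER_CUBIC))
```

```text
[ 533.  -293.   186.3] [ 0.4  0.2 -1.6] [0. 0. 0.] 36.02685421844558 (np.float64(97.76983190651266), array([-0., -0., -1.]))
3452.5
((207.3798065185547, 182.27676391601562), (52.248046875, 69.8169937133789), 86.90594482421875)
[171.1 158.1] [628.7 333.1  78.5]
[240.8 154.3] [643.9 149.3  78.5]
[243.6 206.5] [505.7 137.2  78.5]
[173.9 210.2] [491.  319.9  78.5]
[567.4 236.1  78.5]
```

View pics/s8.png

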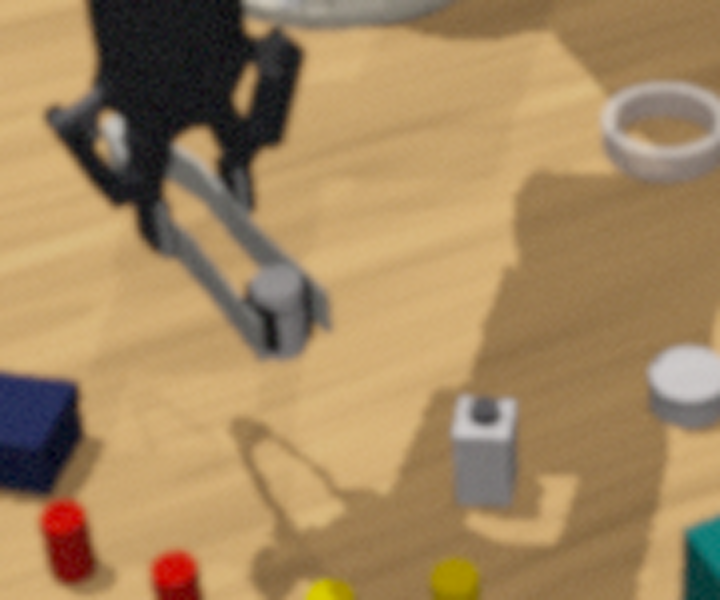

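View pics/lid8.png

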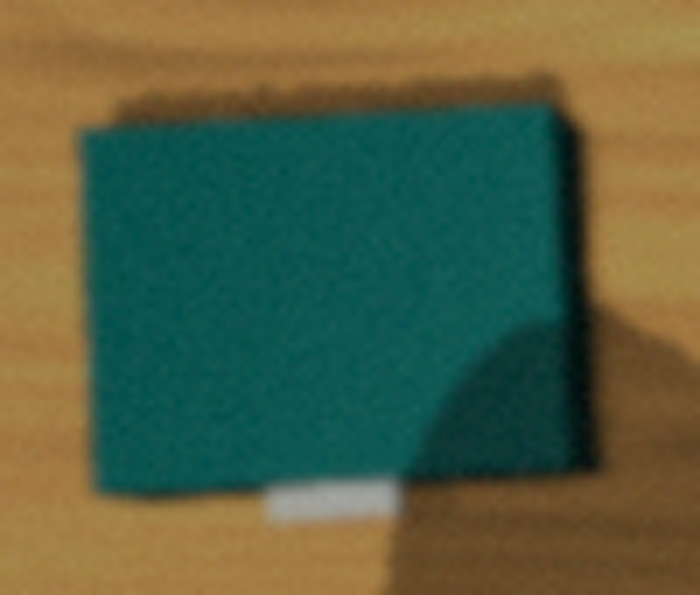

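Run:
```python
from h import *
im=cv2.imread('pics/t8.png')
cv2.imwrite('pics/t8c.png',cv2.resize(im[130:230,350:450],None,fx=6,fy=6,interpolation=cv2.INTER_CUBIC))
```

```text
(no output)
```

View pics/t8c.png

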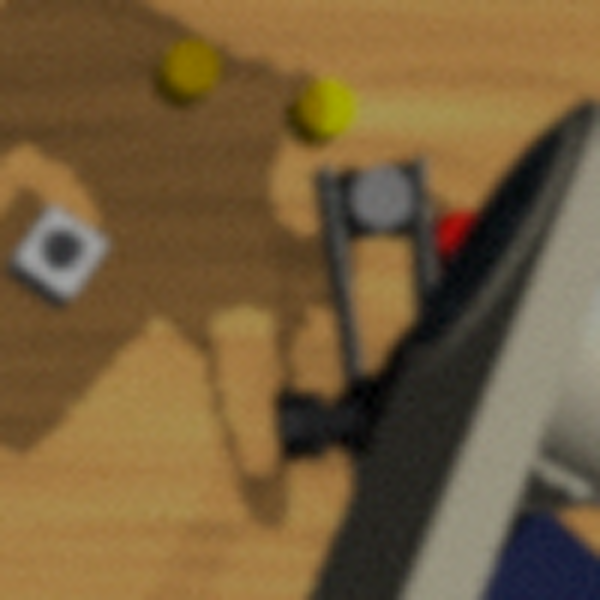

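Run:
```python
from h import *
np.set_printoptions(precision=4,suppress=True)
T=P('top');S=P('scene')
a=(381.5/6+349.5,199.5/6+129.5);b=(280.5/4+169.5,283.5/4+139.5)
print(tri(T,a,S,b),plane(T,*a,202),plane(S,*b,202))
for q in [(82,130),(553,106),(572,470),(98,492)]: print(plane(T,(q[0]+.5)/7+159.5,(q[1]+.5)/7+139.5,78.5))
s=ctrl.get_state()
t=plane(T,*a,202)
off=t-s['ee_pos'];print(off)
print(shift((567-off[0],239-off[1],194)))
```

```text
(array([ 617.8477, -279.5985,  198.7055]), np.float64(2.8338292914401286)) [ 616.8475 -280.1612  202.    ] [ 622.6334 -279.6116  202.    ]
[628.5619 332.5986  78.5   ]
[642.6258 155.2546  78.5   ]
[504.9462 143.3504  78.5   ]
[491.9658 320.8877  78.5   ]
[84.4323 12.5687 17.0131]
[-0.0208  0.5211 -0.0085]
```

>>> step_arm(plan=[[[0, 0.008, -0.008, 0, 0, 0, 0.3], [-0.001, 0.025, -0.008, 0, 0, 0, 0.3], [-0.002, 0.05, -0.008, 0, 0, 0, 0.3], [-0.003, 0.08, -0.008, 0, 0, 0, 0.3], [-0.004, 0.11, -0.008, 0, 0, 0, 0.3], [-0.006, 0.14, -0.008, 0, 0, 0, 0.3], [-0.007, 0.17, -0.008, 0, 0, 0, 0.3], [-0.008, 0.2, -0.008, 0, 0, 0, 0.3], [-0.009, 0.23, -0.008, 0, 0, 0, 0.3], [-0.01, 0.25, -0.008, 0, 0, 0, 0.3], [-0.01, 0.258, -0.008, 0, 0, 0, 0.3], [-0.01, 0.26, -0.008, 0, 0, 0, 0.3]]])

```text
t: 13.15
ee_pos: [507.3, -32.9, 194.0]
tool_rot: [0.216, -3.134, -0.0]
ft_force: [0.8, -0.5, -1.1]
finger_gap: 36.3
```

>>> step_arm(plan=[[[0, 0.008, 0, 0, 0, 0, 0.3], [-0.001, 0.025, 0, 0, 0, 0, 0.3], [-0.002, 0.05, 0, 0, 0, 0, 0.3], [-0.003, 0.08, 0, 0, 0, 0, 0.3], [-0.004, 0.11, 0, 0, 0, 0, 0.3], [-0.006, 0.14, 0, 0, 0, 0, 0.3], [-0.007, 0.17, 0, 0, 0, 0, 0.3], [-0.008, 0.2, 0, 0, 0, 0, 0.3], [-0.009, 0.23, 0, 0, 0, 0, 0.3], [-0.01, 0.25, 0, 0, 0, 0, 0.3], [-0.01, 0.258, 0, 0, 0, 0, 0.3], [-0.01, 0.26, 0, 0, 0, 0, 0.3]]])

```text
t: 14.35
ee_pos: [482.5, 225.0, 193.8]
tool_rot: [0.214, -3.134, 0.0]
ft_force: [0.5, -0.8, -1.7]
finger_gap: 35.8
```

Run:
```python
from h import *
np.set_printoptions(precision=4,suppress=True)
s=ctrl.get_state();print(s['t'],s['ee_pos'],s['ft_force'],s['finger_gap'],yaw(s))
print(shift((567-84.5,238.3-12.5,194)))
im=cams.read_camera('top')[:,:,::-1];cv2.imwrite('pics/t9.png',cv2.resize(im[130:230,150:270],None,fx=6,fy=6,interpolation=cv2.INTER_CUBIC))
im=cams.read_camera('scene')[:,:,::-1];cv2.imwrite('pics/s9.png',cv2.resize(im[60:220,350:510],None,fx=3.7,fy=3.7,interpolation=cv2.INTER_CUBIC))
```

```text
14.35 [482.5084 225.0142 193.8401] [ 0.5314 -0.7906 -1.6796] 35.77308474417255 (np.float64(97.79770798877009), array([ 0.0002, -0.0002, -1.    ]))
[-0.0001  0.0008 -0.0002]
```

View pics/t9.png

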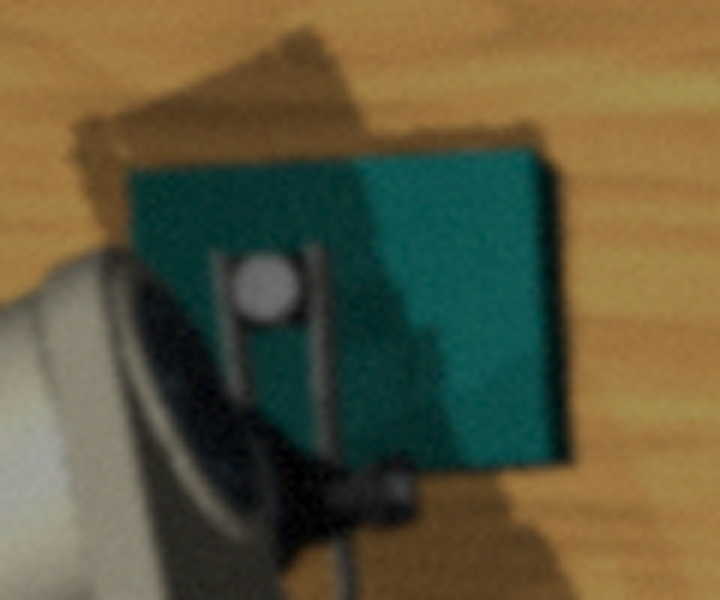

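View pics/s9.png

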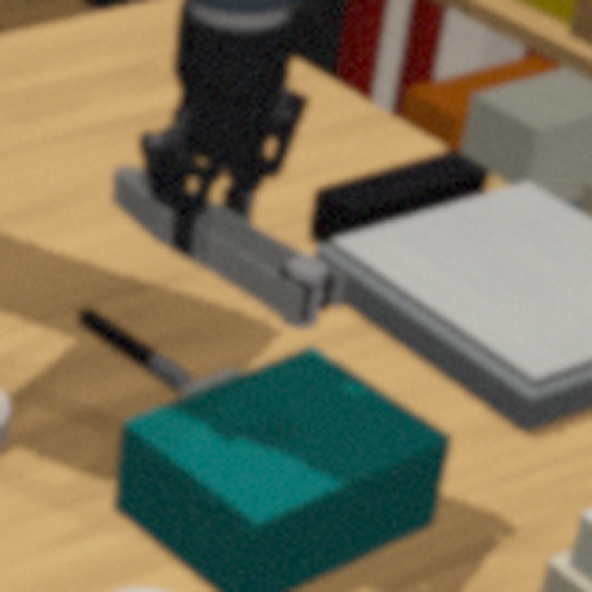

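The top view shows the tin at (267,288) between the jaws over the shut lid. The scene view shows it upright at (305,285), well above the lid.

Run:
```python
from h import *
np.set_printoptions(precision=1,suppress=True)
T=P('top');S=P('scene')
a=(267.5/6+149.5,288.5/6+129.5);b=(307/3.7+349.5,268.5/3.7+59.5)
print(plane(T,*a,210),tri(T,a,S,b))
for q in [(130,172),(537,150),(555,463)]: print(plane(T,(q[0]+.5)/6+149.5,(q[1]+.5)/6+129.5,78.5))
```

```text
[566.7 234.7 210. ] (array([567.5, 236.6, 206. ]), np.float64(1.7719080546426638))
[628.3 332.7  78.5]
[643.  153.9  78.5]
[504.9 141.2  78.5]
```

>>> step_arm(plan=[[[0, 0.001, 0, 0, 0, 0, 0.3], [0, 0.001, 0, 0, 0, 0, 0.3], [0, 0.001, 0, 0, 0, 0, 0.3], [0, 0.001, 0, 0, 0, 0, 0.3], [0, 0.001, 0, 0, 0, 0, 0.3]]])

```text
t: 14.95
ee_pos: [482.4, 225.7, 194.0]
tool_rot: [-0.213, 3.134, -0.0]
ft_force: [0.3, -0.1, -1.2]
finger_gap: 35.8
```

Run:
```python
from h import *
from rig import ticket
s=ctrl.get_state();print(s['t'],s['ee_pos'],s['ft_force'],s['finger_gap'],abs(s['qvel']).max())
im=cams.read_camera('scene')[:,:,::-1];cv2.imwrite('pics/s10.png',im)
cv2.imwrite('pics/s10c.png',cv2.resize(im[110:160,380:460],None,fx=9,fy=9,interpolation=cv2.INTER_CUBIC))
```

```text
14.95 [482.39945396 225.6687663  194.00646853] [ 0.33009032 -0.14918545 -1.22024485] 35.8381555299289 0.002768014774743168
```

View pics/s10.png

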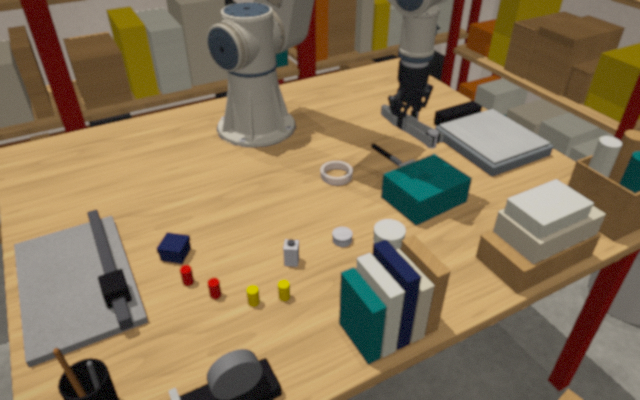

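View pics/s10c.png

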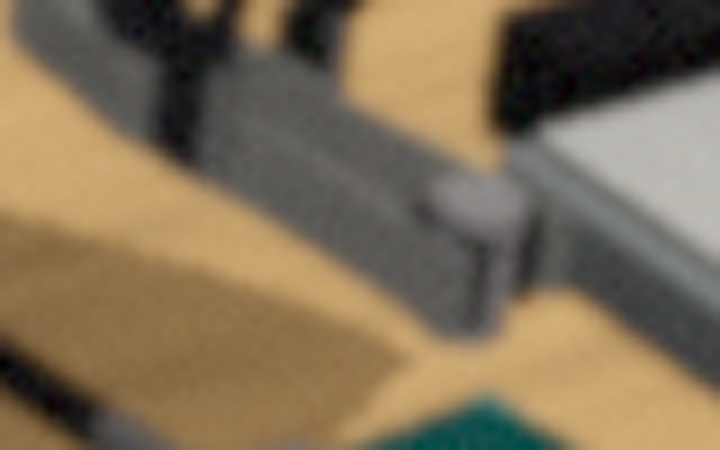

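The scene shows the lid shut, the tin upright in the jaws above it, and the bystanders in place. The arm is still, so I hand in.

Run:
```python
from rig import ticket
print(ticket.close_job())
```

```text
the job is handed in; nothing more can be done
None
```

I shut the lid, picked up the tongs, closed them on the slim metal tin, and handed in with the tin held above the lid. About 15 s of the 48 s had run at hand-in.

- **Lid:** pressed with the closed fingers until the force reached 12.6 N with no further travel, fingertip at z of about 78.4 mm. The top view shows it shut square on the box.
- **Grip:** the gripper is squeezing the tongs at 20 N, with the pads stopped at 35.8 mm on the tin. The fingers worked only on the tongs' straps, about 85 mm behind the tin.
- **Position:** the last two-view measurement put the tin at (567.5, 236.6), before a final 1 mm nudge towards the middle. The lid's middle measured about (567, 237–238).
- **Height:** the tin's underside is about 90 mm above the lid.
- **Stillness and bystanders:** joint speeds were under 0.003 rad/s. In the last scene picture the bystanders and look-alikes looked where they had started.

**Disagreements:**
- The top and scene views of the held tin differed by 2–3 mm.
- Single readings of the lid's middle differed by up to 7 mm in y, so I used the sharper corner readings.
- I judged the tin upright by eye and did not measure its tilt.

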